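Swing the bilge light to the next locking hole and switch it on

ROBOT

A 6-joint arm with a two-finger parallel gripper is mounted at the origin on the work surface. World frame = base frame: x ahead of the robot, y to its left, z up, the work surface at z = 0. Lengths are in m, angles in rad, forces in N, time in s.
With the tool pointing down it reaches from about 0.325 to 0.85 m from the base axis. Payload 4.4 kg.
Tool frame: the origin (TCP) lies midway between the tips of the shut fingers; the grasp point (between the pads) lies 19 mm behind it; z points along the fingers, y is the line along which they close (so a half turn about z gives the same grasp; the last joint's range is limited). The gripper opens to 94 mm and grips with 3 to 60 N. Pads are 16 mm wide; open, the fingers measure 119 mm over their backs; the gripper's body (75 mm by 177 mm) begins 78 mm behind the grasp point.
Start: joints at [-1.28, 0.207, 1.542, -0, 1.393, -0.15], TCP at [0.245, -0.52, 0.205] pointing down, gripper open.
Joint ranges: [-2.73, 2.73], [-0.86, 2.22], [0.23, 2.46], [-1.11, 4.25], [0.08, 2.63], [-2.82, 2.82]. Speed limits (rad/s): [2.79, 2.79, 3.14, 3.14, 3.14, 3.14].

INTERFACE

Orientations are given as [roll, pitch, yaw] about the fixed x, y, z axes, in that order (R = Rz(yaw) Ry(pitch) Rx(roll)).
In Python, from rig import bot gives the robot as it stands.
- The arm moves only by the shell command python3 -m pendant 'ROWS' [OPENING] [FORCE]. ROWS is JSON, one flat list of numbers, 6 for each row, row after row: the shift along the tool's x, y, z in m, then the turn, a rotation vector about the tool's x, y, z in degrees. In form: [x, y, z, rx, ry, rz, x, y, z, rx, ry, rz, ...]. A call has 1 to 20 rows; each row is the pose to reach, as a shift and turn from the pose commanded when the call began, along the tool's axes at that moment; what a row does not reach only later rows make up. A row lasts 1/12 s, in which the tool goes at most 41.7 mm and 7.16 degrees, less where a joint would pass 70% of its speed; a pose out of reach is approached as far as the arm can. A call with a gripper value outside its range is refused whole. OPENING is the finger opening in m, from 0 to 0.094, set as the call begins (- or left out, the last holds). The fingers move at their own pace and stop on an object; FORCE is the grip in N (left out, the last holds). Time passes only in rows, so rows that repeat a pose let the fingers close. It gives the time, the measured TCP pose, the force, the opening and the grip force at its end, in the units of the state.
- bot.read_state(): the state, without advancing time (a new reading comes with each control period).
- bot.grab_frame(name): name is "scene" or "side" or "wrist"; returns the picture (480x640x3 uint8, red, green, blue); there is no depth.
- bot.camera_info(name): a dict with "camera_matrix" (3x3 intrinsics, pixels), "xyz" and "attitude" of the camera in the world; the wrist camera has in their place "tool_from_camera" (4x4, takes a point from camera to tool coordinates, whose origin is the TCP and whose axes are the flange's). Camera axes: x right, y up, looking along -z (the intrinsics and any distortion apply to the point x, -y, -z); pixel columns grow to the right and rows downward; lengths in m; the calibration is good to about 2 mm. A picture is of the moment at which its call begins: read the wrist's pose just before it. camera_info takes no time and is no camera call.
- bot.close_job(): hands the job in; it is judged then, once.
Trained networks look in the newest picture that a camera, given by its name, has taken for a name from the list of things; names that differ only in an ending like _2 or _b are one class to them, and where a whole thing is asked for, a point or a joint stands for the part that bears it (a point fixed in the world has none). Each returns a list of dicts, best first, with "conf" (0 to 1); they miss things now and then, are a little off and sometimes report something else, mostly with a low value. They report only what shows in the picture. A call takes as long as a camera call. They do not tell look-alikes from the thing itself.
- bot.look_for(thing, camera): "at" ([x, y, z] in m, in world coordinates, good to about 4 mm: the middle of the surface that is visible of it).
- bot.cut_out(thing, camera): "pixels" (480x640 bool, what is visible of it).
- bot.spot_point(thing, camera): "at" ([x, y, z] in m, in world coordinates, good to about 4 mm: a listed point, or the origin of a listed thing).
The state is a dict: "clock": time; "joint_pos": joint angles; "joint_velocities": joint speeds; "joint_efforts": joint torques, N m; "tool_pos": TCP position; "tcp_rot": TCP orientation; "ft_force": force on the tool from outside, world axes, zero at the start; "wrist_torque": the same for the moment, N m; "width": finger opening in m; "finger_force": force on a finger pad.
Only numpy, scipy, OpenCV 4.12 (cv2) and the standard library are available. Lean on these libraries where they do the work, as an engineer would, in place of code of your own. Each camera call takes 0.05 s, during which the arm holds its last target. There are 200 camera calls.

TASK

Turn the bilge light on its swivel base so that it shines on the float case: first stand whichever of the tumbler or jar is in the light's way on a free part of the shelf, then draw the spring pin up by its knob, swing the light round to the locking hole that points it most nearly at the middle of the case, and let the pin drop fully home. After that, throw the toggle switch on top of the light fully over towards the lens. Keep the tumbler and the jar upright on the shelf, do not let the light strike them, and leave the float case, the hook sharpener and the rod tip where they are.

Things in the scene. Friction and masses are not known exactly. Their poses are not given: they have to be found in the camera images.
- swivel_centre (a point): Point on the swivel's upright axis at the level of the shelf's surface. It turns with the light: its x axis is the direction in which the light shines, z is up. A 120 mm disc turns on the fixed drum and carries the light in front (+x) and, at the opposite side (-x), a lug with the spring pin. All heights in these words are above the shelf's surface.
- swivel_base: Fixed base of the swivel, a round steel drum 180 mm across and 28 mm high, origin at the centre of its underside. Its top face has 16 index holes, 13 mm wide and 22.5 degrees apart, on a circle of 82 mm radius; one lies on its +x axis. With the light's joint at 0 the light shines along this base's -x axis.
- lens (a point): Middle of the lens, 139 mm ahead (+x) of the swivel axis, 75 mm up. The light is a horizontal white box 60 mm wide (66 over its fins) with a round steel front; it reaches from 40 mm behind the axis to 141 mm ahead and from 47 to 103 mm in height. It would pass over the float case or the sharpener, but hits a tumbler or jar that stands in its swing.
- swivel (a joint): Turn of the light about the upright axis, rad, counter-clockwise from above positive; about 0 (within 0.02) at the start, the pin in a hole; end stops at -2.4 and 2.4. The holes lie at whole multiples of 0.3927 rad. With the pin drawn it turns against about 0.12 N m of friction; with the pin home it is locked, with about 0.025 rad of play either way.
- knob (a point): Grip point of the pin's black pull knob: 82 mm behind (-x of) the swivel axis, 73 mm up with the pin home. Round, upright axis, 27 mm across with a 32 mm mushroom rim above, spanning 62 to 90 mm in height; below it the pin's barrel, 25 mm across, up to 60 mm. It is pulled straight up and goes round with the light, so it is also the handle for turning.
- pin (a joint): How far the pin is drawn up, m: 0 home, 0.016 at most. A spring pulls it down with 4.5 N when home, 8.5 N fully drawn. Its round nose reaches 10 mm into a hole, so draw it more than 0.010 to clear; let go between holes it rides on the drum at about 0.010 and drops to 0 by itself when it comes over a hole (within about 2 mm of the hole's middle).
- toggle_tip (a point): Tip of the toggle lever on top of the light, a steel bat 8 mm thick with a 12 mm ball tip, 36 mm from its pivot. The pivot lies 58 mm ahead (+x) of the swivel axis on the light's centre line, 105 mm above the shelf.
- toggle (a joint): Toggle lever in rad: 0 = off, leaning 0.45 rad back towards the pin knob; 0.9 = on, leaning 0.45 rad forward to the lens. It swings in the upright plane through the light's centre line, needs 1 to 1.5 N at the tip, and stays where it is left.
- tumbler_mid (a point): Centre of the empty glass tumbler, half-way up (52.5 mm above its foot). 105 mm high, outside diameter 64 mm at the rim tapering to 51 mm at the foot; 0.13 to 0.25 kg. Stands upright on the shelf near one side of the light's front.
- jar_mid (a point): Centre of the closed glass bait jar, half-way up (60 mm above its foot). 120 mm high, 60 mm diameter up to 90 mm height, then a shoulder and a 53 mm steel lid; 0.2 to 0.4 kg. Stands upright on the shelf near the other side of the light's front.
- case_mid (a point): Centre of the blue plastic float case, a flat closed box with two latches, 154 x 99 x 38 mm, long side along its x, lying flat on the shelf to one side of the light, 0.2 to 0.3 m from the swivel axis. It is what the light has to shine on and it is not to be moved.
- sharpener_mid (a point): Centre of the hinged steel hook sharpener, a tube 124 mm long and 20 mm thick lying along its x axis, on the other side of the light; leave it alone.
- rod_mid (a point): Middle of the bamboo rod tip section, a thin rod 490 mm long lying along its x axis near the shelf's far edge; leave it alone.
- shelf_mid (a point): Centre of the fixed aluminium shelf's top face, on which everything stands, 12 mm above the work surface. The top face is 610 mm along x and 1080 mm along y, with low rails (18 mm above it) on both sides and along the far edge.
Mind the look-alikes: they are no part of the job. What is shaped like the part that bears tumbler_mid but blue or yellow is not meant.

How it is judged:
By the outcome, as a careful person would: the job done as asked, in the order asked, and still so for the second after the job is handed in, with the robot touching nothing.
It also fails if it takes over 64 s, if anything falls off the work surface, if the arm or the gripper's body presses on something with over 40 N, if the wrist force passes 120 N, or if a joint passes its speed limit or range.

## Working session

There is one attempt and no reset: what is moved stays moved. The work goes in short steps, Python scripts to look and compute and a shell command to move; the robot and the scene stay as the last step left them, time stands still between calls to the robot, and variables do not carry over. Pictures are saved under pics/ and viewed, at most 10 in all, crops included, and the job is handed in when it is done.

```bash
mkdir -p pics; ls; cat > h.py <<'E'
from rig import bot
import numpy as np, cv2
def pic(cam,fn):
    f=bot.grab_frame(cam); cv2.imwrite('pics/'+fn,cv2.cvtColor(f,cv2.COLOR_RGB2BGR)); return f
E
python3 - <<'E'
from h import *
np.set_printoptions(precision=4,suppress=True)
for c in ['scene','side']:
    pic(c,c+'0.png'); i=bot.camera_info(c); print(c,i)
    for t in ['swivel_centre','lens','knob','toggle_tip','tumbler_mid','jar_mid','case_mid','sharpener_mid','rod_mid','shelf_mid','swivel_base']:
        print(t,[(np.round(d['at'],3).tolist(),round(d['conf'],2)) for d in bot.spot_point(t,c)][:4])
print(bot.read_state())
E
```

```text
pics
scene {'camera_matrix': array([[522.9762,   0.    , 321.291 ],
       [  0.    , 522.9762, 243.9538],
       [  0.    ,   0.    ,   1.    ]]), 'xyz': array([ 1.1973, -0.3039,  0.8698]), 'attitude': array([ 0.829 , -0.0111,  0.9805])}
swivel_centre [([0.569, 0.121, 0.016], 0.83)]
lens [([0.427, 0.121, 0.088], 0.92)]
knob [([0.65, 0.122, 0.081], 0.81), ([0.476, -0.126, 0.024], 0.33)]
toggle_tip [([0.528, 0.121, 0.148], 0.49)]
tumbler_mid [([0.187, 0.336, 0.052], 0.88), ([0.472, 0.227, 0.065], 0.82), ([0.437, 0.622, 0.049], 0.66)]
jar_mid [([0.476, 0.026, 0.076], 0.55)]
case_mid [([0.503, 0.394, 0.035], 0.84)]
sharpener_mid [([0.471, -0.126, 0.024], 0.87)]
rod_mid [([0.789, -0.04, 0.022], 0.61)]
shelf_mid [([0.555, -0.003, 0.009], 0.93)]
swivel_base [([0.474, -0.125, 0.025], 0.48)]
side {'camera_matrix': array([[610.5444,   0.    , 309.5595],
       [  0.    , 610.5444, 227.2884],
       [  0.    ,   0.    ,   1.    ]]), 'xyz': array([0.1104, 1.1956, 1.0811]), 'attitude': array([ 0.8666,  0.0189, -2.8055])}
swivel_centre []
lens []
knob [([0.654, 0.121, 0.081], 0.47)]
toggle_tip [(
[... 223 characters left out ...]
0.389, 0.034], 0.93)]
sharpener_mid [([0.476, -0.122, 0.022], 0.73)]
rod_mid [([0.79, -0.042, 0.016], 0.85)]
shelf_mid [([0.554, -0.003, 0.011], 0.97)]
swivel_base [([0.568, 0.126, 0.012], 0.61)]
{'clock': 1.2, 'joint_pos': array([-1.2805,  0.2066,  1.5415,  0.    ,  1.3935, -0.1505]), 'joint_velocities': array([-0.0018, -0.0014,  0.0001,  0.0018, -0.    ,  0.0001]), 'joint_efforts': array([ -0.0001, -37.0896, -28.1764,   0.07  ,   0.0275,  -0.    ]), 'tool_pos': array([ 0.2453, -0.52  ,  0.2054]), 'tcp_rot': array([-3.1415, -0.    ,  0.4408]), 'ft_force': array([-0.3641,  0.5909, -0.3886]), 'wrist_torque': array([ 0.0018, -0.002 , -0.033 ]), 'finger_force': 0.0, 'width': 0.0941859431686378}
```

View pics/scene0.png

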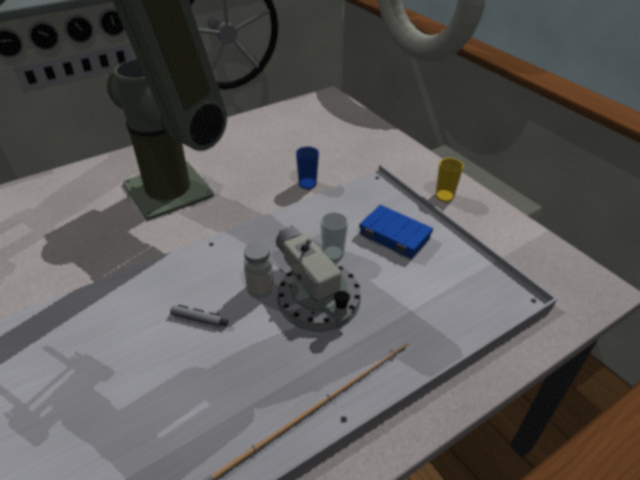

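View pics/side0.png

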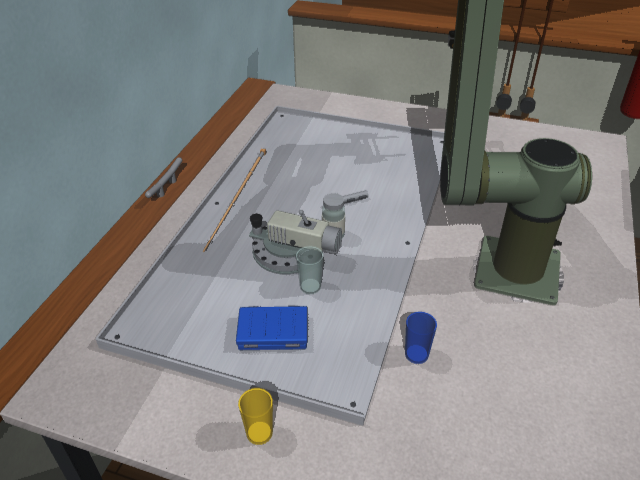

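Clear tumbler at scene (334,236) / side (310,270). Look-alikes are the blue cup at scene (308,167) / side (420,337) and the yellow cup at scene (449,178) / side (258,415). The jar is at scene (258,270). I choose the clear glass beside the light, at about (0.472, 0.228). It lies in the light's clockwise swing towards the case. I'll move above it and check close up.

```bash
python3 -m pendant '[0.525,-0.515,-0.12,0,0,-65, 0.525,-0.515,-0.12,0,0,-65, 0.525,-0.515,-0.12,0,0,-65, 0.525,-0.515,-0.12,0,0,-65, 0.525,-0.515,-0.12,0,0,-65, 0.525,-0.515,-0.12,0,0,-65, 0.525,-0.515,-0.12,0,0,-65, 0.525,-0.515,-0.12,0,0,-65, 0.525,-0.515,-0.12,0,0,-65, 0.525,-0.515,-0.12,0,0,-65, 0.525,-0.515,-0.12,0,0,-65, 0.525,-0.515,-0.12,0,0,-65, 0.525,-0.515,-0.12,0,0,-65, 0.525,-0.515,-0.12,0,0,-65, 0.525,-0.515,-0.12,0,0,-65, 0.525,-0.515,-0.12,0,0,-65, 0.525,-0.515,-0.12,0,0,-65, 0.525,-0.515,-0.12,0,0,-65, 0.525,-0.515,-0.12,0,0,-65, 0.525,-0.515,-0.12,0,0,-65]' 0.094
python3 - <<'E'
from h import *
s=bot.read_state(); print(s['joint_pos'],s['tool_pos'],s['tcp_rot']); pic('wrist','w1.png'); print(bot.camera_info('wrist'))
for t in ['swivel_centre','lens','knob','toggle_tip','tumbler_mid','jar_mid','case_mid']:
    print(t,[(np.round(d['at'],3).tolist(),round(d['conf'],2)) for d in bot.spot_point(t,'wrist')][:4])
E
```

```text
clock: 2.87
tool_pos: [0.5005, 0.1713, 0.3254]
tcp_rot: [-3.141, 0.0, 1.579]
ft_force: [-0.1, -0.2, -0.9]
width: 0.0941
finger_force: 0.0
[ 1.66237942e-01  4.07366351e-02  1.48221338e+00 -3.57381597e-04
  1.61884553e+00  1.58093033e-01] [0.50054994 0.17126668 0.32539014] [-3.14144850e+00  3.84461568e-04  1.57892413e+00]
{'camera_matrix': array([[424.6286403 ,   0.        , 318.94053681],
       [  0.        , 424.6286403 , 238.0978273 ],
       [  0.        ,   0.        ,   1.        ]]), 'tool_from_camera': array([[-1.84111874e-04,  9.73567272e-01,  2.28400380e-01,
         6.54506783e-02],
       [ 9.99999866e-01,  2.89878534e-04, -4.29528198e-04,
         3.46867738e-04],
       [-4.84382963e-04,  2.28400270e-01, -9.73567194e-01,
        -1.79536295e-01],
       [ 0.00000000e+00,  0.00000000e+00,  0.00000000e+00,
         1.00000000e+00]])}
swivel_centre []
lens [([0.428, 0.123, 0.088], 0.56)]
knob [([0.648, 0.116, 0.084], 0.93)]
toggle_tip [([0.526, 0.124, 0.149], 0.86)]
tumbler_mid [([0.47, 0.226, 0.064], 0.67), ([0.473, -0.121, 0.021], 0.17)]
jar_mid [([0.474, 0.029, 0.069], 0.85)]
case_mid []
```

View pics/w1.png

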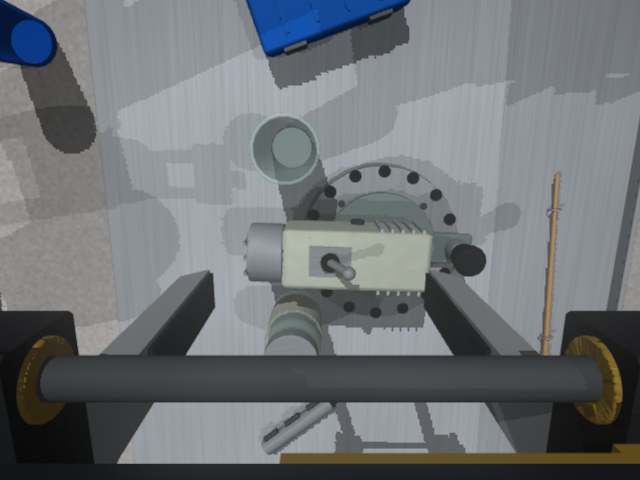

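The clear, uncoloured glass at wrist (285,148) is the tumbler. The blue cup at (25,40) is a look-alike, the jar is at (293,330) and the knob at (467,259). Now I'll refine the positions and the base yaw from the pixels.

```bash
cat >> h.py <<'E'
from scipy.spatial.transform import Rotation as R
def wray(px,z,s=None):
    s=s or bot.read_state(); i=bot.camera_info('wrist'); K=i['camera_matrix']; T=np.eye(4)
    T[:3,:3]=R.from_euler('xyz',s['tcp_rot']).as_matrix(); T[:3,3]=s['tool_pos']; T=T@i['tool_from_camera']
    d=T[:3,:3]@[(px[0]-K[0,2])/K[0,0],-(px[1]-K[1,2])/K[0,0],-1]; o=T[:3,3]; return o+d*(z-o[2])/d[2]
E
python3 - <<'E'
from h import *
from scipy.optimize import least_squares
H=[(356,176),(385,171),(413,177),(436,195),(450,219),(314,215),(332,191),(348,306),(376,312),(402,307)]
P=np.array([wray(h,.040)[:2] for h in H])
def f(p):
    a=np.arctan2(*(P-p[:2]).T[::-1])-p[2]; k=np.round(a/(np.pi/8))*np.pi/8+p[2]
    return (P-p[:2]-.082*np.c_[np.cos(k),np.sin(k)]).ravel()
r=least_squares(f,[.568,.122,0]); print('axis,phase deg',r.x[:2],np.degrees(r.x[2]),'rms',np.sqrt(np.mean(r.fun**2)))
print('knob',wray((467,260),.102),'tumbler rim',wray((285,149),.117),'foot',wray((291,148),.014))
print('body mid front/back',wray((284,256),.115),wray((431,261),.115))
E
```

```text
axis,phase deg [0.56998783 0.11819761] -1.832744390449109 rms 0.0005621289531304992
knob [0.64714705 0.11767594 0.102     ] tumbler rim [0.47034727 0.22487172 0.117     ] foot [0.46916418 0.22354215 0.014     ]
body mid front/back [0.46766179 0.12499728 0.115     ] [0.60807984 0.12035951 0.115     ]
```

```bash
python3 -m pendant '[0.027,-0.015,0.03,0,0,0, 0.054,-0.030,0.06,0,0,0, 0.054,-0.030,0.10,0,0,0, 0.054,-0.030,0.14,0,0,0, 0.054,-0.030,0.18,0,0,0, 0.054,-0.030,0.21,0,0,0, 0.054,-0.030,0.235,0,0,0, 0.054,-0.030,0.25,0,0,0, 0.054,-0.030,0.257,0,0,0, 0.054,-0.030,0.257,0,0,0, 0.054,-0.030,0.257,0,0,0]' 0.094 15
python3 -m pendant '[0,0,0,0,0,0, 0,0,0,0,0,0, 0,0,0,0,0,0, 0,0,0,0,0,0, 0,0,0,0,0,0, 0,0,0,0,0,0, 0,0,0,0,0,0, 0,0,0,0,0,0, 0,0,0,0,0,0, 0,0,0,0,0,0]' 0.04 15
```

```text
clock: 4.18
tool_pos: [0.4708, 0.2234, 0.0691]
tcp_rot: [3.141, -0.0, 1.575]
ft_force: [-0.1, 0.3, -0.2]
width: 0.0938
finger_force: 0.0
clock: 5.02
tool_pos: [0.4705, 0.2238, 0.069]
tcp_rot: [3.141, -0.0, 1.575]
ft_force: [-1.5, -0.4, 5.2]
width: 0.0636
finger_force: 15.3
```

```bash
python3 -m pendant '[0,0,-0.01,0,0,0, 0,0,-0.025,0,0,0, 0,0,-0.04,0,0,0, 0,-0.01,-0.05,0,0,0, 0.005,-0.03,-0.05,0,0,0, 0.01,-0.05,-0.05,0,0,0, 0.015,-0.07,-0.05,0,0,0, 0.015,-0.09,-0.05,0,0,0, 0.015,-0.105,-0.05,0,0,0, 0.015,-0.115,-0.045,0,0,0, 0.015,-0.115,-0.035,0,0,0, 0.015,-0.115,-0.02,0,0,0, 0.015,-0.115,-0.01,0,0,0, 0.015,-0.115,-0.004,0,0,0, 0.015,-0.115,-0.001,0,0,0, 0.015,-0.115,0,0,0,0, 0.015,-0.115,0,0,0,0, 0.015,-0.115,0,0,0,0]'
python3 -m pendant '[0,0,0,0,0,0, 0,0,0,0,0,0, 0,0,0,0,0,0, 0,0,0,0,0,0, 0,0,0,0,0,0, 0,0,-0.01,0,0,0, 0,0,-0.03,0,0,0, 0,0,-0.06,0,0,0, 0,0,-0.10,0,0,0, 0,0,-0.14,0,0,0, 0,0,-0.18,0,0,0, 0,0,-0.2,0,0,0]' 0.094
```

```text
clock: 6.52
tool_pos: [0.3549, 0.2382, 0.0691]
tcp_rot: [-3.139, -0.0, 1.575]
ft_force: [-4.1, 0.1, 8.1]
width: 0.0633
finger_force: 15.2
clock: 7.52
tool_pos: [0.3572, 0.239, 0.2749]
tcp_rot: [3.133, -0.004, 1.575]
ft_force: [0.5, 0.7, 0.6]
width: 0.0941
finger_force: 0.0
```

```bash
python3 - <<'E'
from h import *
f=pic('scene','s2.png')
cv2.imwrite('pics/s2c.png',cv2.resize(cv2.cvtColor(f[130:350,220:470],cv2.COLOR_RGB2BGR),(750,600)[:2]))
for c in ['scene','side']:
  if c=='side': pic(c,'d2.png')
  for t in ['tumbler_mid','knob','jar_mid']:
    print(c,t,[(np.round(d['at'],3).tolist(),round(d['conf'],2)) for d in bot.spot_point(t,c)][:4])
E
```

```text
scene tumbler_mid [([0.353, 0.244, 0.068], 0.91), ([0.434, 0.62, 0.05], 0.73), ([0.187, 0.338, 0.052], 0.66), ([0.557, -0.001, 0.012], 0.35)]
scene knob [([0.651, 0.12, 0.082], 0.76), ([0.477, 0.03, 0.078], 0.38), ([0.556, -0.001, 0.009], 0.23)]
scene jar_mid [([0.477, 0.028, 0.074], 0.67), ([0.5, 0.395, 0.037], 0.28)]
side tumbler_mid [([0.353, 0.239, 0.066], 0.88), ([0.188, 0.338, 0.051], 0.8), ([0.433, 0.623, 0.052], 0.58)]
side knob [([0.652, 0.122, 0.084], 0.46)]
side jar_mid []
```

```bash
python3 -m pendant '[-0.123,0.2935,0.02,0,0,-88, -0.123,0.2935,0.02,0,0,-88, -0.123,0.2935,0.02,0,0,-88, -0.123,0.2935,0.02,0,0,-88, -0.123,0.2935,0.02,0,0,-88, -0.123,0.2935,0.02,0,0,-88, -0.123,0.2935,0.02,0,0,-88, -0.123,0.2935,0.02,0,0,-88, -0.123,0.2935,0.02,0,0,-88, -0.123,0.2935,0.02,0,0,-88, -0.123,0.2935,0.05,0,0,-88, -0.123,0.2935,0.075,0,0,-88, -0.123,0.2935,0.075,0,0,-88, -0.123,0.2935,0.075,0,0,-88, -0.123,0.2935,0.075,0,0,-88, -0.123,0.2935,0.075,0,0,-88]' 0.07
python3 - <<'E'
from h import *
s=bot.read_state(); print(s['joint_pos']); pic('wrist','w3.png')
for t in ['knob','toggle_tip']:
    print(t,[(np.round(d['at'],3).tolist(),round(d['conf'],2)) for d in bot.spot_point(t,'wrist')][:4])
E
```

```text
clock: 9.25
tool_pos: [0.6495, 0.1164, 0.1937]
tcp_rot: [3.142, 0.001, 3.11]
ft_force: [-0.2, -0.7, -0.1]
width: 0.0699
finger_force: 0.0
[ 4.63737902e-02  3.92505630e-01  1.32806985e+00  1.52719322e-06
  1.42046336e+00 -1.49298051e+00]
knob [([0.649, 0.116, 0.084], 0.58), ([0.53, 0.127, 0.15], 0.55)]
toggle_tip [([0.524, 0.125, 0.152], 0.98)]
```

View pics/w3.png

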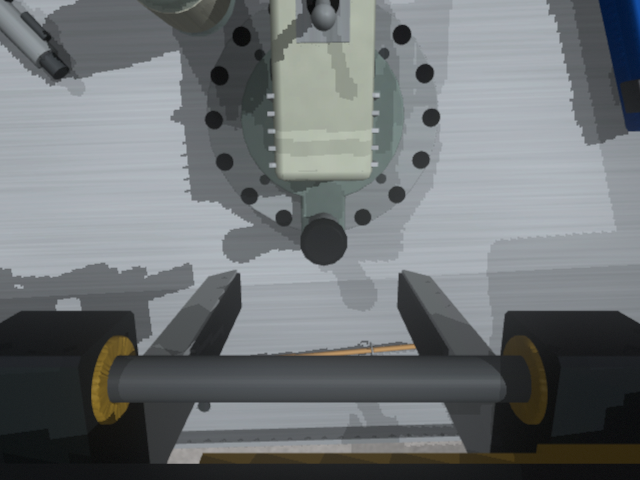

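The wrist view shows the knob's top at (323,241), between the fingers, with 12 index holes visible. I'll refit the axis.

```bash
python3 - <<'E'
from h import *
from scipy.optimize import least_squares
H=[(242,36),(220,75),(214,120),(224,162),(249,195),(284,218),(363,217),(397,194),(421,160),(431,117),(425,73),(402,34)]
P=np.array([wray(h,.040)[:2] for h in H])
def f(p):
    a=np.arctan2(*(P-p[:2]).T[::-1])-p[2]; k=np.round(a/(np.pi/8))*np.pi/8+p[2]
    return (P-p[:2]-.082*np.c_[np.cos(k),np.sin(k)]).ravel()
r=least_squares(f,[.568,.122,0]); print('axis,phase deg',r.x[:2],np.degrees(r.x[2]),'rms',np.sqrt(np.mean(r.fun**2)))
print('knob',wray((323,241),.102), 'tool',bot.read_state()['tool_pos'])
E
```

```text
axis,phase deg [0.57021021 0.12135544] -1.2059020031675023 rms 0.0003662700446401019
knob [0.65058073 0.11879948 0.102     ] tool [0.64981251 0.1164661  0.19456908]
```

```bash
python3 -m pendant '[-0.0015,0.002,0.03,0,0,0, -0.0015,0.002,0.06,0,0,0, -0.0015,0.002,0.09,0,0,0, -0.0015,0.002,0.11,0,0,0, -0.0015,0.002,0.122,0,0,0, -0.0015,0.002,0.1285,0,0,0, -0.0015,0.002,0.1285,0,0,0, -0.0015,0.002,0.1285,0,0,0]' 0.07 35
python3 -m pendant '[0,0,0,0,0,0, 0,0,0,0,0,0, 0,0,0,0,0,0, 0,0,0,0,0,0, 0,0,0,0,0,0, 0,0,0,0,0,0, 0,0,0,0,0,0, 0,0,0,0,0,0, 0,0,0,0,0,0, 0,0,0,0,0,0]' 0.015 35
```

```text
clock: 10.07
tool_pos: [0.6518, 0.1184, 0.0663]
tcp_rot: [3.141, 0.002, 3.111]
ft_force: [0.2, 0.5, -0.7]
width: 0.0699
finger_force: 0.0
clock: 10.9
tool_pos: [0.6509, 0.1186, 0.0652]
tcp_rot: [3.141, 0.0, 3.111]
ft_force: [-0.4, 1.3, 0.8]
width: 0.0299
finger_force: 35.0
```

```bash
python3 -m pendant '[0,0,-0.003,0,0,0, 0,0,-0.006,0,0,0, 0,0,-0.009,0,0,0, 0,0,-0.012,0,0,0, 0,0,-0.014,0,0,0, 0,0,-0.014,0,0,0, 0,0,-0.014,0,0,0, 0,0,-0.014,0,0,0]'
```

```text
clock: 11.57
tool_pos: [0.6507, 0.1185, 0.0782]
tcp_rot: [3.141, -0.0, 3.111]
ft_force: [5.2, 2.0, -8.4]
width: 0.0305
finger_force: 35.0
```

```bash
python3 -m pendant '[0.0001,-0.0028,-0.014,0,0,2, 0.0003,-0.0071,-0.014,0,0,5, 0.0012,-0.0142,-0.014,0,0,10, 0.0028,-0.0211,-0.014,0,0,15, 0.0049,-0.0279,-0.014,0,0,20, 0.0076,-0.0344,-0.014,0,0,25, 0.0109,-0.0408,-0.014,0,0,30, 0.0147,-0.0467,-0.014,0,0,35, 0.0191,-0.0524,-0.014,0,0,40, 0.0239,-0.0576,-0.014,0,0,45, 0.0291,-0.0624,-0.014,0,0,50, 0.0348,-0.0668,-0.014,0,0,55, 0.0408,-0.0706,-0.014,0,0,60, 0.0458,-0.0733,-0.014,0,0,64, 0.0490,-0.0747,-0.014,0,0,66.5, 0.0503,-0.0753,-0.014,0,0,67.5, 0.0503,-0.0753,-0.014,0,0,67.5, 0.0503,-0.0753,-0.014,0,0,67.5]'
python3 - <<'E'
from h import *
print(bot.read_state()['tcp_rot'])
E
```

```text
clock: 13.07
tool_pos: [0.5938, 0.0467, 0.0882]
tcp_rot: [-3.134, -0.007, 1.931]
ft_force: [3.3, 5.8, -18.7]
width: 0.0303
finger_force: 35.0
[-3.13443189 -0.00714286  1.93144351]
```

I added the lift twice: the rows already started from the lifted pose, so the pin is against its stop at 18 N, which is harmless. Now I'll lower it.

```bash
python3 -m pendant '[0,0,0.004,0,0,0, 0,0,0.008,0,0,0, 0,0,0.012,0,0,0, 0,0,0.015,0,0,0, 0,0,0.018,0,0,0, 0,0,0.018,0,0,0, 0,0,0.018,0,0,0]'
```

```text
clock: 13.65
tool_pos: [0.5954, 0.0471, 0.0734]
tcp_rot: [-3.137, -0.006, 1.933]
ft_force: [-0.0, 7.1, -7.2]
width: 0.0306
finger_force: 35.0
```

```bash
python3 -m pendant '[0,0,0.002,0,0,0, 0,0,0.004,0,0,0, 0,0,0.006,0,0,0, 0,0,0.008,0,0,0, 0,0,0.008,0,0,0, 0,0,0.008,0,0,0]'
```

```text
clock: 14.15
tool_pos: [0.5979, 0.0477, 0.0717]
tcp_rot: [3.141, -0.004, 1.935]
ft_force: [-7.5, 8.9, 17.3]
width: 0.0306
finger_force: 35.0
```

```bash
python3 -m pendant '[0,0,-0.003,0,0,0, 0,0,-0.004,0,0,0, 0,0,-0.004,0,0,0]'; python3 -m pendant '[0,0,0,0,0,0, 0,0,0,0,0,0, 0,0,0,0,0,0, 0,0,-0.02,0,0,0, 0,0,-0.05,0,0,0, 0,0,-0.09,0,0,0, 0,0,-0.12,0,0,0, 0,0,-0.12,0,0,0, 0,0,-0.12,0,0,0]' 0.07
python3 - <<'E'
from h import *
print(bot.read_state()['tool_pos'],bot.read_state()['tcp_rot'])
pic('wrist','w4.png')
for c in ['wrist','scene','side']:
  if c!='wrist': pic(c,c+'4.png')
  for t in ['knob','lens','toggle_tip','jar_mid']:
    print(c,t,[(np.round(d['at'],3).tolist(),round(d['conf'],2)) for d in bot.spot_point(t,c)][:2])
E
```

```text
clock: 14.4
tool_pos: [0.5963, 0.0473, 0.0719]
tcp_rot: [-3.14, -0.005, 1.934]
ft_force: [-1.9, 7.6, 2.5]
width: 0.03
finger_force: 35.0
clock: 15.15
tool_pos: [0.6001, 0.0438, 0.1944]
tcp_rot: [3.136, 0.003, 1.933]
ft_force: [-0.7, 0.1, -0.7]
width: 0.0698
finger_force: 0.0
[0.6000522  0.04381677 0.1943684 ] [3.13637351 0.00323206 1.93260112]
wrist knob [([0.596, 0.043, 0.086], 0.88)]
wrist lens []
wrist toggle_tip [([0.553, 0.163, 0.148], 0.86)]
wrist jar_mid []
scene knob []
scene lens [([0.522, 0.253, 0.086], 0.55)]
scene toggle_tip [([0.557, 0.158, 0.149], 0.63), ([0.521, 0.247, 0.086], 0.32)]
scene jar_mid [([0.475, 0.027, 0.076], 0.66)]
side knob [([0.601, 0.046, 0.081], 0.58)]
side lens [([0.515, 0.251, 0.09], 0.65)]
side toggle_tip [([0.555, 0.159, 0.15], 0.44), ([0.567, 0.121, 0.011], 0.33)]
side jar_mid [([0.476, 0.027, 0.073], 0.76)]
```

View pics/w4.png

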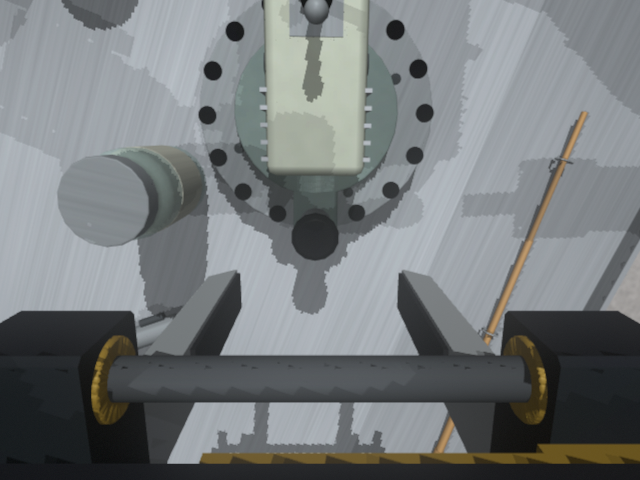

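```bash
python3 - <<'E'
from h import *
from scipy.optimize import least_squares
s4=bot.read_state()
s3=dict(tool_pos=np.array([0.6498,0.1165,0.1946]),tcp_rot=np.array([3.142,.001,3.111]))
for fn,s,c in [('w3',s3,(323,241)),('w4',s4,(315,237))]:
    g=cv2.imread(f'pics/{fn}.png',0); m=(g<55).astype(np.uint8)
    n,l,st,ce=cv2.connectedComponentsWithStats(m)
    k=l[c[1],c[0]]; cen=ce[k]; print(fn,'knob',st[k],cen)
    H=[ce[i] for i in range(1,n) if 80<st[i,4]<400 and .7<st[i,2]/st[i,3]<1.4 and 10<st[i,2]<25]
    P=np.array([wray(h,.040,s)[:2] for h in H]); d=np.hypot(*(P-[.57,.12]).T); P=P[abs(d-.082)<.006]
    def f(p):
        a=np.arctan2(*(P-p[:2]).T[::-1])-p[2]; q=np.round(a/(np.pi/8))*np.pi/8+p[2]
        return (P-p[:2]-.082*np.c_[np.cos(q),np.sin(q)]).ravel()
    r=least_squares(f,[.57,.12,0]); print(len(P),r.x[:2],np.degrees(r.x[2]),np.sqrt(np.mean(r.fun**2)))
    for z in (.102,.112):
        v=wray(cen,z,s)[:2]-r.x[:2]; print(z,'radius',np.hypot(*v),'ang rel',np.degrees(np.arctan2(v[1],v[0])-r.x[2]))
for a,b in [('side0','side4')]:
    ims=[cv2.imread(f'pics/{x}.png') for x in (a,b)]
# crops of side view before/after
cv2.imwrite('pics/cmp.png',np.hstack([cv2.resize(i[190:290,230:350],(390,325),interpolation=2) for i in ims]))
E
```

```text
w3 knob [ 301  218   45   47 1660] [323.05843373 240.95662651]
12 [0.56992778 0.1215724 ] -1.1962985178657386 0.000218848723750085
0.102 radius 0.0805612254846787 ang rel -0.29546921316756175
0.112 radius 0.07813114286425239 ang rel -0.3611015134855859
w4 knob [ 292  212   46   48 1700] [314.70941176 235.89235294]
12 [0.56654668 0.12193933] -1.2118192038863722 0.0005061519266068076
0.102 radius 0.07969445899436232 ang rel -68.22587776184925
0.112 radius 0.07740131142559448 ang rel -68.15950999412708
```

View pics/cmp.png

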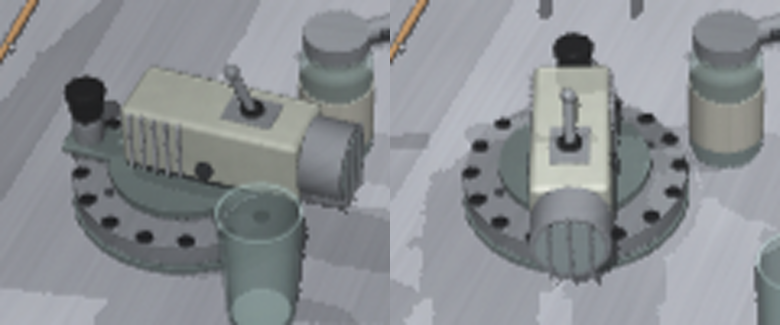

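Knob size and position match the home height, and the angle is −67.9° relative to the start. I'll confirm the lock mechanically by gripping the knob and nudging it both ways.

```bash
python3 -m pendant '[0,0,0.04,0,0,0, 0,0,0.08,0,0,0, 0,0,0.11,0,0,0, 0,0,0.125,0,0,0, 0,0,0.128,0,0,0, 0,0,0.128,0,0,0, 0,0,0.128,0,0,0]' 0.07 12; python3 -m pendant '[0,0,0,0,0,0, 0,0,0,0,0,0, 0,0,0,0,0,0, 0,0,0,0,0,0, 0,0,0,0,0,0, 0,0,0,0,0,0, 0,0,0,0,0,0, 0,0,0,0,0,0]' 0.015 12;python3 -m pendant '[0,0.002,0,0,0,0, 0,0.004,0,0,0,0, 0,0.005,0,0,0,0, 0,0.005,0,0,0,0]';python3 -m pendant '[0,-0.004,0,0,0,0, 0,-0.008,0,0,0,0, 0,-0.01,0,0,0,0, 0,-0.01,0,0,0,0]'
```

```text
clock: 16.48
tool_pos: [0.5994, 0.0445, 0.0643]
tcp_rot: [3.139, 0.001, 1.933]
ft_force: [-0.1, 0.2, 0.4]
width: 0.0699
finger_force: 0.0
clock: 17.15
tool_pos: [0.5981, 0.0445, 0.0632]
tcp_rot: [-3.141, 0.0, 1.933]
ft_force: [-0.7, 0.4, 1.7]
width: 0.031
finger_force: 12.0
clock: 17.48
tool_pos: [0.6015, 0.0454, 0.0631]
tcp_rot: [-3.137, 0.001, 1.934]
ft_force: [-6.4, -4.1, 7.0]
width: 0.0309
finger_force: 12.0
clock: 17.82
tool_pos: [0.5969, 0.0431, 0.0633]
tcp_rot: [3.133, 0.002, 1.932]
ft_force: [8.5, 0.3, -5.7]
width: 0.031
finger_force: 12.0
```

Locked: it moves only about ±2 mm of play, then 7–8 N builds up. Releasing, rising, and working out the toggle approach.

```bash
python3 -m pendant '[0,0.003,0,0,0,0, 0,0.005,0,0,0,0, 0,0.005,0,0,0,0]'; python3 -m pendant '[0,0,0,0,0,0, 0,0,0,0,0,0, 0,0,0,0,0,0, 0,0,-0.02,0,0,0, 0,0,-0.05,0,0,0, 0,0,-0.09,0,0,0, 0,0,-0.128,0,0,0, 0,0,-0.128,0,0,0]' 0.07
python3 -m pendant '[0,0,0,0,0,0, 0,0,0,0,0,0, 0,0,0,0,0,0, 0,0,0,0,0,0, 0,0,0,0,0,0, 0,0,0,0,0,0]' 0 10
python3 - <<'E'
from h import *
s=bot.read_state(); pic('wrist','w5.png')
for t in ['toggle_tip','knob']:
    print(t,[(np.round(d['at'],3).tolist(),round(d['conf'],2)) for d in bot.spot_point(t,'wrist')][:2])
M=R.from_euler('xyz',s['tcp_rot']).as_matrix()
print(s['tool_pos'],s['tcp_rot'])
for tip in ([.5538,.1605,.1494],):
    print('tip in tool',M.T@(np.array(tip)-s['tool_pos']))
d=bot.spot_point('toggle_tip','wrist')
if d: print('net tip in tool',M.T@(np.array(d[0]['at'])-s['tool_pos']))
E
```

```text
clock: 18.07
tool_pos: [0.5986, 0.0439, 0.0631]
tcp_rot: [3.141, 0.001, 1.933]
ft_force: [0.3, -4.3, 1.7]
width: 0.0307
finger_force: 12.0
clock: 18.73
tool_pos: [0.6035, 0.045, 0.2005]
tcp_rot: [3.127, 0.006, 1.934]
ft_force: [2.1, 0.2, 2.0]
width: 0.0699
finger_force: 0.0
clock: 19.23
tool_pos: [0.5973, 0.0447, 0.1895]
tcp_rot: [-3.139, -0.001, 1.933]
ft_force: [0.2, -0.2, 0.7]
width: 0.0335
finger_force: 0.0
toggle_tip [([0.555, 0.162, 0.147], 0.56)]
knob [([0.595, 0.044, 0.084], 0.59)]
[0.59734859 0.04468104 0.18949016] [-3.13925407e+00 -1.17476667e-03  1.93299780e+00]
tip in tool [0.12368806 0.00040954 0.04023465]
net tip in tool [0.12527249 0.00187098 0.0422331 ]
```

```bash
python3 -m pendant '[0.03,0.001,0,0,0,0, 0.06,0.001,0,0,0,0, 0.085,0.001,0,0,0,0, 0.092,0.001,0.015,0,0,0, 0.092,0.001,0.035,0,0,0, 0.092,0.001,0.0475,0,0,0, 0.092,0.001,0.0525,0,0,0, 0.092,0.001,0.0525,0,0,0]' 0 10
python3 -m pendant '[0.005,0,0,0,0,0, 0.01,0,0,0,0,0, 0.015,0,0,0,0,0, 0.02,0,0,0,0,0, 0.025,0,0,0,0,0, 0.03,0,0,0,0,0, 0.035,0,0,0,0,0, 0.04,0,0,0,0,0, 0.044,0,0,0,0,0, 0.046,0,0,0,0,0, 0.046,0,0,0,0,0, 0.046,0,0,0,0,0]'
```

```text
clock: 20.1
tool_pos: [0.5652, 0.1306, 0.1366]
tcp_rot: [-3.138, -0.001, 1.933]
ft_force: [-0.0, 0.1, 0.2]
width: 0.0007
finger_force: 0.0
clock: 21.1
tool_pos: [0.5501, 0.1738, 0.1383]
tcp_rot: [-3.141, 0.0, 1.933]
ft_force: [1.9, -3.8, -0.4]
width: 0.0006
finger_force: 1.4
```

```bash
python3 -m pendant '[0.002,0,0,0,0,0, 0.004,0,0,0,0,0, 0.005,0,0,0,0,0, 0.005,0,0,0,0,0]'; python3 -m pendant '[-0.01,0,0,0,0,0, -0.03,0,-0.01,0,0,0, -0.06,0,-0.04,0,0,0, -0.1,0,-0.06,0,0,0, -0.12,0,-0.08,0,0,0, -0.14,0,-0.1,0,0,0, -0.14,0,-0.1,0,0,0, -0.14,0,-0.1,0,0,0]'
python3 - <<'E'
from h import *
s=bot.read_state(); pic('wrist','w6.png')
for c in ['wrist','scene','side']:
  if c!='wrist': pic(c,c+'6.png')
  for t in ['knob','toggle_tip','lens','tumbler_mid','jar_mid','case_mid']:
    print(c,t,[(np.round(d['at'],3).tolist(),round(d['conf'],2)) for d in bot.spot_point(t,c)][:2])
a=cv2.imread('pics/side6.png')[160:360,180:440]; cv2.imwrite('pics/s6c.png',cv2.resize(a,(780,600),interpolation=2))
E
```

```text
clock: 21.43
tool_pos: [0.5499, 0.1747, 0.1383]
tcp_rot: [-3.141, 0.008, 1.933]
ft_force: [5.1, -11.3, -1.1]
width: 0.0003
finger_force: 4.9
clock: 22.1
tool_pos: [0.5986, 0.0478, 0.2394]
tcp_rot: [3.139, -0.002, 1.931]
ft_force: [-0.6, -0.0, -1.2]
width: 0.0004
finger_force: 0.0
wrist knob [([0.596, 0.043, 0.083], 0.87)]
wrist toggle_tip []
wrist lens []
wrist tumbler_mid []
wrist jar_mid []
wrist case_mid []
scene knob [([0.597, 0.047, 0.083], 0.53)]
scene toggle_tip [([0.544, 0.192, 0.148], 0.48)]
scene lens [([0.517, 0.251, 0.086], 0.94)]
scene tumbler_mid [([0.437, 0.62, 0.053], 0.97), ([0.354, 0.239, 0.066], 0.86)]
scene jar_mid [([0.477, 0.029, 0.079], 0.79)]
scene case_mid [([0.502, 0.394, 0.035], 0.9)]
side knob [([0.596, 0.047, 0.085], 0.48)]
side toggle_tip [([0.544, 0.186, 0.149], 0.58)]
side lens [([0.516, 0.247, 0.085], 0.77), ([0.552, -0.002, 0.012], 0.3)]
side tumbler_mid [([0.192, 0.342, 0.049], 0.93), ([0.357, 0.242, 0.066], 0.87)]
side jar_mid [([0.476, 0.028, 0.071], 0.63)]
side case_mid [([0.504, 0.388, 0.033], 0.72)]
```

View pics/s6c.png

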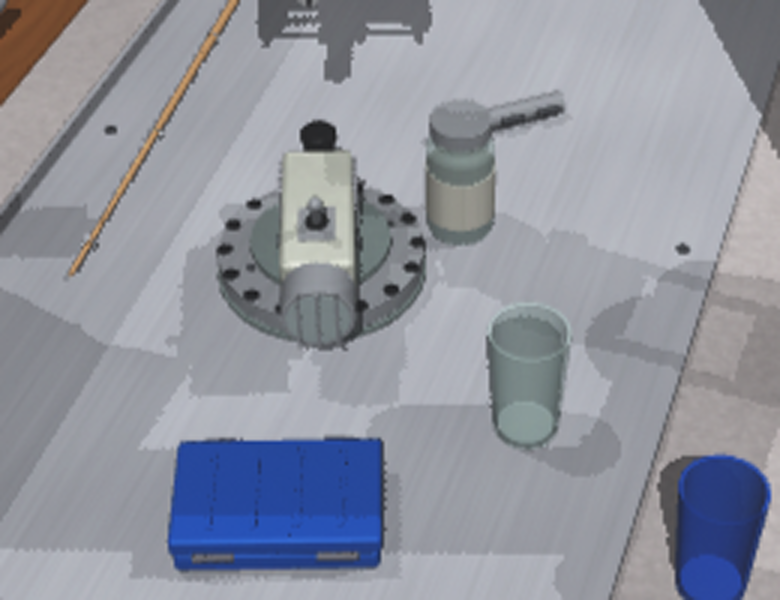

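The light points at the case, the toggle leans towards the lens (hard stop felt at 12 N), and the tumbler and jar stand upright at crop (527,375) and (460,170). Handing in.

```bash
python3 -c "
from rig import bot
print(bot.close_job())"
```

```text
the job is handed in; nothing more can be done
None
```

The job is handed in: I moved the tumbler clear, swung the light clockwise three holes (−67.5°) to the hole nearest the middle of the float case, checked the pin is locked home, and threw the toggle fully over to the lens; the judge's result was not shown.

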